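# Draw the safety bolt of the knife case

## Task

Unlock the grey knife case on the bench: hold its long orange spring catch down with one fingertip and, with the catch still down, push the upright black bolt handle with the other fingertip all the way away from the blue lid. Then let go and move clear, so that the catch springs up again behind the drawn bolt and the lid stands ajar. The wax block, cassettes and petri dish round the case stay where they lie.

Things in the scene. Friction and masses are not known exactly. Their poses are not given: they have to be found in the camera images.
- case: Knife case, 254 x 130 mm, fixed to the bench. Origin at the centre of its underside, z up. Its x axis runs from the lock deck (front half, x -130 to -2 mm, deck top 30 mm high, toward the robot at yaw 0) to the blue lid (rear half, x 0 to 122 mm, top 36 mm high, hinged at the rear edge); its y axis points left. Catch at y = +28 mm, bolt at y = -28 mm. Nothing on the lock deck but the catch and the bolt handle is higher than 44 mm.
- flotation_bath: The large white and black flotation bath that stands fixed to the left of the work, an obstacle only: about 420 x 410 mm, its rear console about 210 mm high. Origin near the centre of its underside.
- catch_top (a point): Centre of the top face of the catch: a ribbed orange press bar, 100 mm long (case x -104 to -4 mm) and 30 mm wide (case y 13 to 43 mm), top face 58 mm above the bench when up; it can be pressed anywhere along its length and a fingertip can slide along it. The point moves down with the bar.
- catch (a joint): How far the catch is pressed down, m: 0 up, 0.011 fully down. A spring pushes it up with 2.5 N when up and 6.3 N when fully down. Below about 0.005 its tooth blocks the bolt; pressed 0.006 or more the bolt can slide.
- handle (a point): Centre of the rear face (the face toward the lid) of the black upright bolt handle, 58 mm above the bench, at case x -35 mm, y -28 mm when the bolt is shut; moves with the bolt. The handle is a plate 32 mm wide (case y), 10 mm thick (case x), its top 70 mm above the bench. Behind it, toward the lid, only the flat bolt bar and its guide (top 44 mm) lie below, so a fingertip fits behind the handle.
- bolt (a joint): How far the bolt is drawn toward case -x, away from the lid, m: 0 shut, 0.036 fully drawn (stop). Friction about 2.5 N, no spring. Past about 0.023 the bolt frees the lid; past about 0.028 the catch can spring up behind the bolt and lock it drawn.
- lid (a joint): Opening angle of the blue lid, rad: 0 shut, 0.35 ajar (stop). Its spring lifts it by itself once the bolt is drawn; ajar, its front edge stands about 70 mm above the bench.
- wax_block: White wax block, 32 x 44 x 18 mm, loose on the bench beside the case; origin at the centre of its underside.
- green_cassette: Green embedding cassette, 40 x 28 x 11 mm, loose beside the case; origin at the centre of its underside.
- pink_cassette: Pink embedding cassette, 40 x 28 x 11 mm, loose beside the case; origin at the centre of its underside.
- petri_dish: Clear petri dish, 57 mm wide, 12 mm high, loose beside the case; origin at the centre of its underside.

How it is judged:
By the outcome, as a careful person would: the job done as asked, in the order asked, and still so for the second after the job is handed in, with the robot touching nothing.
It also fails if it takes over 38 s, if anything falls off the work surface, if the arm or the gripper's body presses on something with over 40 N, if the wrist force passes 120 N, or if a joint passes its speed limit or range.

## Robot

A 7-joint arm with a two-finger parallel gripper is mounted at the origin on a cart in front of the work surface, level with it; the furniture and walls round the work are solid. World frame = base frame: x ahead of the robot, y to its left, z up, the work surface at z = 0. Lengths are in m, angles in rad, forces in N, time in s.
With the tool pointing down it reaches from about 0.425 to 0.95 m from the base axis. Payload 4.7 kg.
Tool frame: the origin (TCP) lies between the finger pads; the fingertips stand 17 mm ahead of it and the grasp point (between the pads) lies 2 mm behind it (env.nose_length is the distance from the TCP to the fingertips, in m); z points along the fingers, y is the direction in which the jaws open and shut (so a half turn about z gives the same grasp; the last joint's range is limited). The gripper opens to 87 mm and grips with 3 to 60 N. Pads are 19 mm wide; open, the fingers measure 117 mm over their backs; the gripper's body (75 mm by 190 mm) begins 51 mm behind the grasp point.
Start: joints at [-1.297, 0.469, -0.049, 1.532, 0.024, 1.141, -0.082], TCP at [0.201, 0.644, 0.24] pointing down, gripper open.
Joint ranges: [-2.59, 2.59], [-0.33, 1.99], [-1.39, 1.29], [0.1, 2.45], [-1.04, 4.18], [0.21, 1.99], [-2.66, 2.66]. Speed limits (rad/s): [2.57, 2.57, 3.14, 3.14, 3.14, 3.14, 3.14].

## Interface

Orientations are given as [roll, pitch, yaw] about the fixed x, y, z axes, in that order (R = Rz(yaw) Ry(pitch) Rx(roll)).
In Python, from workcell import env, snapshot gives the robot as it stands.
- The arm moves only by the shell command python3 -m pendant 'ROWS' [FORCE]. ROWS is JSON, a list of rows, each an object of numbers: "claw": the opening, from 0 (shut) to 1 (fully open); "x", "y", "z": the shift along the tool's x, y, z in m; "yaw": the turn about the tool's z in degrees. A call has 1 to 20 rows; each row is the pose to reach, as a shift and turn from the pose commanded when the call began, along the tool's axes at that moment; what a row does not reach only later rows make up. A row lasts 1/10 s, in which the tool goes at most 50 mm and 8.59 degrees, less where a joint would pass 70% of its speed; a pose out of reach is approached as far as the arm can. A call with a gripper value outside its range is refused whole. The fingers move at their own pace and stop on an object; FORCE is the grip in N (left out, the last holds). Time passes only in rows, so rows that repeat a pose let the fingers close. It gives the time, the measured TCP pose, the force and the opening at its end, in the units of the state.
- env.observe(): the state, without advancing time (a new reading comes with each control period).
- snapshot(name): name is "scene" or "top" or "wrist"; returns a dict with "pixels" (420x560x3 uint8, red, green, blue), "camera_matrix" (3x3 intrinsics, pixels), "dist" ([k1, k2, p1, p2, k3] as OpenCV has them; the pictures are not rectified), "world_to_cam" (4x4, takes a point from world to camera coordinates). Camera axes: x right, y up, looking along -z (the intrinsics and any distortion apply to the point x, -y, -z); pixel columns grow to the right and rows downward; lengths in m; the calibration is good to about 2 mm. A picture is of the moment at which its call begins. There is no depth.
- env.finish_job(): hands the job in, once; it reports no verdict.
The state is a dict: "time": time; "joint_positions": joint angles; "qd": joint speeds; "joint_torque": joint torques, N m; "ee_pos": TCP position; "orientation": TCP orientation; "wrist_force": force on the tool from outside, world axes, zero at the start; "ft_torque": the same for the moment, N m; "grip_width": opening from 0.0 (shut) to 1.0 (fully open).
Only numpy, scipy, OpenCV 4.12 (cv2) and the standard library are available. Lean on these libraries where they do the work, as an engineer would, in place of code of your own. Each camera call takes 0.05 s, during which the arm holds its last target.

## Working session

There is one attempt and no reset: what is moved stays moved. The work goes in short steps, Python scripts to look and compute and a shell command to move; the robot and the scene stay as the last step left them, time stands still between calls to the robot, and variables do not carry over. Pictures are saved under pics/ and viewed, and the job is handed in when it is done.

```bash
ls; mkdir -p pics; python3 - <<'E'
from workcell import env, snapshot
import cv2
s=env.observe()
for k in s: print(k,s[k])
for n in ("scene","top"):
    d=snapshot(n); cv2.imwrite(f"pics/{n}0.png",d["pixels"][:,:,::-1]); print(n,d["camera_matrix"],d["dist"],d["world_to_cam"])
E
```

```text
pics
time 0.0
joint_positions [-1.29692576  0.46943933 -0.04861626  1.53371514  0.02414995  1.14100351
 -0.08229159]
qd [-6.61701661e-04 -9.09888722e-04  1.66605785e-03 -8.90899118e-05
  1.06410846e-03 -5.61336999e-04 -3.33589059e-04]
joint_torque [ 3.41076666e-04 -5.07971549e+01 -8.03108281e-02 -2.36151463e+01
 -6.14037900e-02  3.79693264e-02  1.70907920e-04]
ee_pos [0.20107954 0.64374597 0.23849193]
orientation [-3.13961784e+00  1.09508269e-04  2.83890258e+00]
wrist_force [-0.28423169 -0.80250774  0.07085825]
ft_torque [-0.0990758   0.01382081 -0.00735667]
grip_width 1.0008220706056423
scene [[413.23220471   0.         280.97865722]
 [  0.         413.23220471 205.43020688]
 [  0.           0.           1.        ]] [-0.12810281  0.          0.          0.          0.        ] [[ 0.85378968 -0.52061436 -0.00196683 -0.44621036]
 [ 0.40744615  0.66583644  0.62501958 -0.32493641]
 [-0.32408458 -0.53443664  0.78060659 -1.02137449]
 [ 0.          0.          0.          1.        ]]
top [[493.45463059   0.         283.06024962]
 [  0.         493.45463059 204.27823873]
 [  0.           0.           1.        ]] [-0.10534199  0.          0.          0.          0.        ] [[ 0.01545978 -0.99980756 -0.01207594  0.07545167]
 [ 0.98515541  0.01316591  0.17115924 -0.5962419 ]
 [-0.17096732 -0.01454276  0.98516937 -1.17060649]
 [ 0.          0.          0.          1.        ]]
```

View pics/scene0.png

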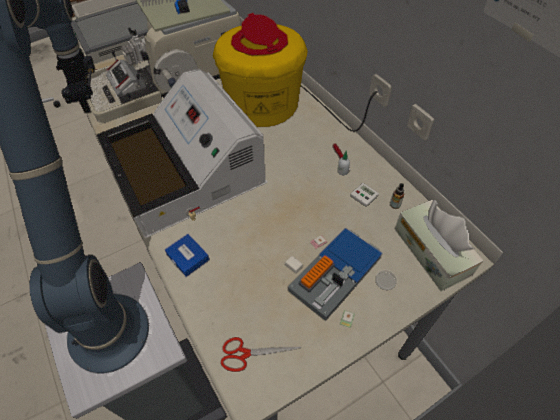

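View pics/top0.png

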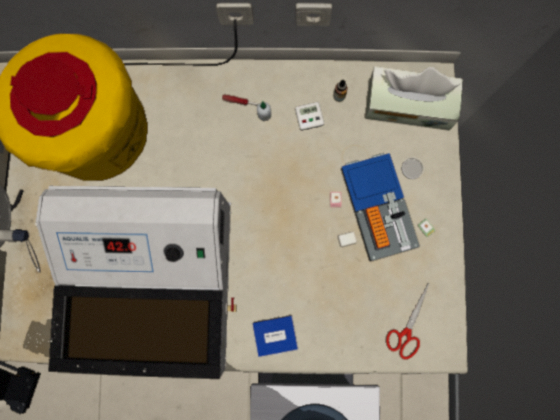

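Both pictures show the case at about (380,205) in the top view, with the orange catch at (377,228), the dark handle at (398,215) and the blue lid at (373,182). Next I'll measure these.

```bash
cat > h.py <<'E'
import numpy as np, cv2
from workcell import env, snapshot
def ray(d,px):
    K=d["camera_matrix"];D=np.array(d["dist"]);T=d["world_to_cam"]
    u=cv2.undistortPoints(np.array(px,float).reshape(-1,1,2),K,D).reshape(-1,2)
    c=np.c_[u[:,0],-u[:,1],-np.ones(len(u))]
    R=T[:3,:3];o=-R.T@T[:3,3]
    return o,c@R
def onz(d,px,z):
    o,v=ray(d,px); return o+v*((z-o[2])/v[:,2])[:,None]
def tri(d1,p1,d2,p2):
    o1,v1=ray(d1,p1);o2,v2=ray(d2,p2);v1=v1[0];v2=v2[0]
    s=np.linalg.lstsq(np.c_[v1,-v2],o2-o1,rcond=None)[0]
    a=o1+s[0]*v1;b=o2+s[1]*v2
    return (a+b)/2,np.linalg.norm(a-b)
def proj(d,P):
    T=d["world_to_cam"];c=np.array(P).reshape(-1,3)@T[:3,:3].T+T[:3,3]
    c=c*[1,-1,-1]
    return cv2.projectPoints(c,np.zeros(3),np.zeros(3),d["camera_matrix"],np.array(d["dist"]))[0].reshape(-1,2)
def case2w(P,o,yaw):
    c,s=np.cos(yaw),np.sin(yaw);P=np.array(P,float).reshape(-1,3)
    return np.c_[o[0]+c*P[:,0]-s*P[:,1],o[1]+s*P[:,0]+c*P[:,1],P[:,2]]
E
python3 - <<'E'
from h import *
for n,(x,y,w,hh) in dict(top=(320,140,130,130),scene=(270,215,150,115)).items():
    d=snapshot(n); p=d["pixels"]
    c=p[y:y+hh,x:x+w]; c=cv2.resize(c,None,fx=5,fy=5,interpolation=cv2.INTER_CUBIC)
    cv2.imwrite(f"pics/{n}_crop.png",cv2.resize(c[:,:,::-1],(780 if n=="scene" else 600,598 if n=="scene" else 600)))
    hsv=cv2.cvtColor(p,cv2.COLOR_RGB2HSV)
    for nm,lo,hi in (("orange",(5,150,80),(20,255,255)),("blue",(100,120,50),(125,255,255))):
        m=cv2.inRange(hsv,lo,hi); m[:y]=0;m[y+hh:]=0;m[:,:x]=0;m[:,x+w:]=0
        m=cv2.morphologyEx(m,cv2.MORPH_CLOSE,np.ones((5,5)))
        k=max(cv2.findContours(m,0,2)[0],key=cv2.contourArea)
        r=cv2.minAreaRect(k); b=cv2.boxPoints(r); M=cv2.moments(k)
        z=.058 if nm=="orange" else .036
        print(n,nm,r,cv2.contourArea(k)); W=onz(d,b,z);print(W.round(4),W.mean(0).round(4),onz(d,[[M['m10']/M['m00'],M['m01']/M['m00']]],z).round(4))
        print([np.linalg.norm(W[i]-W[i-1]).round(4) for i in range(4)],np.degrees(np.arctan2(*(W-np.roll(W,1,0))[:,1::-1].T)).round(1) if 0 else [np.degrees(np.arctan2((W[i]-W[i-1])[1],(W[i]-W[i-1])[0])).round(1) for i in range(4)])
E
```

```text
top orange ((377.1860046386719, 226.68252563476562), (41.09537887573242, 12.935894012451172), 73.0724868774414) 477.0
[[ 0.5852 -0.1181  0.058 ]
 [ 0.595  -0.1489  0.058 ]
 [ 0.4981 -0.1767  0.058 ]
 [ 0.4886 -0.1462  0.058 ]] [ 0.5417 -0.1475  0.058 ] [[ 0.5412 -0.1474  0.058 ]]
[np.float64(0.1006), np.float64(0.0323), np.float64(0.1008), np.float64(0.0319)] [np.float64(16.2), np.float64(-72.3), np.float64(-164.0), np.float64(107.3)]
top blue ((372.0660400390625, 181.9811248779297), (46.97731399536133, 50.96076965332031), 74.05460357666016) 2114.5
[[ 0.6977 -0.062   0.036 ]
 [ 0.7366 -0.1883  0.036 ]
 [ 0.6191 -0.2183  0.036 ]
 [ 0.5817 -0.0937  0.036 ]] [ 0.6588 -0.1406  0.036 ] [[ 0.66   -0.1377  0.036 ]]
[np.float64(0.1203), np.float64(0.1322), np.float64(0.1213), np.float64(0.13)] [np.float64(15.3), np.float64(-72.9), np.float64(-165.7), np.float64(106.7)]
scene orange ((316.7500305175781, 271.7500305175781), (12.020813941955566, 36.76955032348633), 45.0) 397.5
[[ 0.4856 -0.152   0.058 ]
 [ 0.5873 -0.1228  0.058 ]
 [ 0.5912 -0.1562  0.058 ]
 [ 0.4907 -0.1836  0.058 ]] [ 0.5387 -0.1536  0.058 ] [[ 0.5368 -0.1532  0.058 ]]
[np.float64(0.032), np.float64(0.1058), np.float64(0.0336), np.float64(0.1042)] [np.float64(99.2), np.float64(16.0), np.float64(-83.2), np.float64(-164.8)]
scene blue ((350.51922607421875, 253.90386962890625), (48.062774658203125, 39.20449447631836), 37.87498474121094) 1496.5
[[ 0.5825 -0.1042  0.036 ]
 [ 0.7016 -0.0544  0.036 ]
 [ 0.731  -0.1908  0.036 ]
 [ 0.6156 -0.2312  0.036 ]] [ 0.6577 -0.1452  0.036 ] [[ 0.6594 -0.148   0.036 ]]
[np.float64(0.1312), np.float64(0.1291), np.float64(0.1395), np.float64(0.1222)] [np.float64(104.6), np.float64(22.7), np.float64(-77.9), np.float64(-160.7)]
```

View pics/top_crop.png

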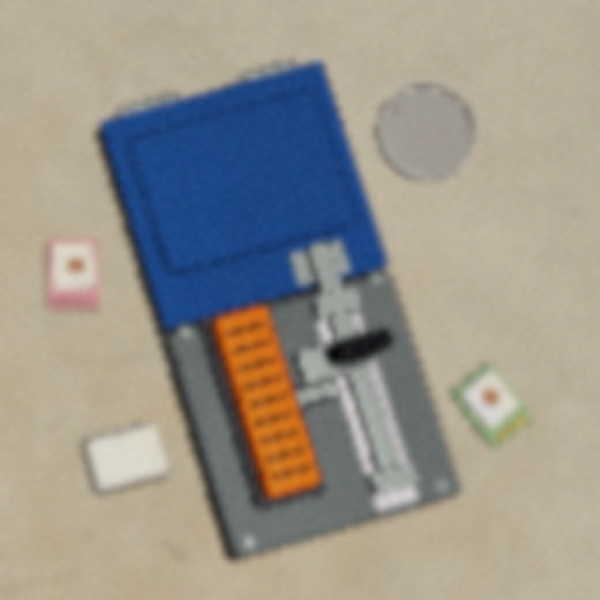

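View pics/scene_crop.png

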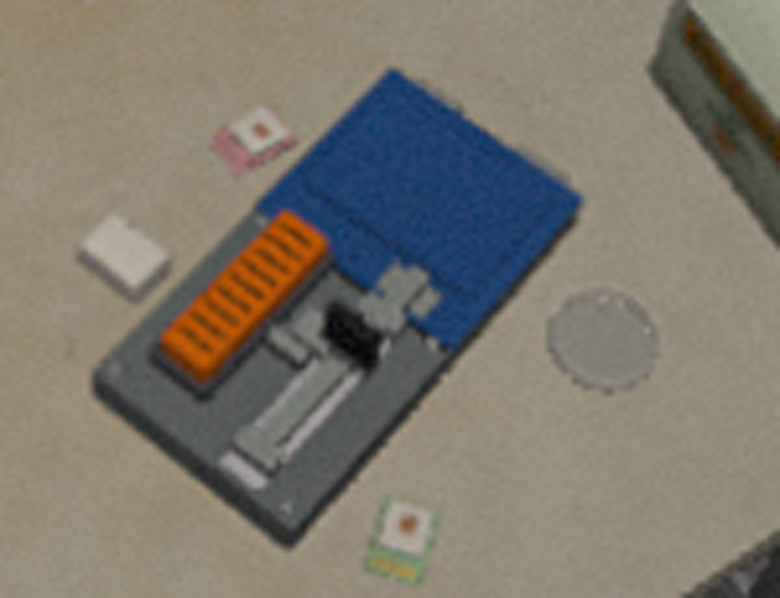

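```bash
python3 -m pendant '[{"z":-0.05,"claw":0.8},{"z":-0.1,"claw":0.6},{"x":-0.035,"y":-0.035,"z":-0.1,"yaw":8,"claw":0.47},{"x":-0.068,"y":-0.073,"z":-0.1,"yaw":16,"claw":0.47},{"x":-0.101,"y":-0.110,"z":-0.1,"yaw":24,"claw":0.47},{"x":-0.134,"y":-0.147,"z":-0.1,"yaw":32,"claw":0.47},{"x":-0.168,"y":-0.184,"z":-0.1,"yaw":40,"claw":0.47},{"x":-0.202,"y":-0.220,"z":-0.1,"yaw":48,"claw":0.47},{"x":-0.235,"y":-0.257,"z":-0.1,"yaw":56,"claw":0.47},{"x":-0.269,"y":-0.294,"z":-0.1,"yaw":64,"claw":0.47}]' ; python3 - <<'E'
from h import *
d=snapshot("scene"); cv2.imwrite("pics/scene1.png",d["pixels"][:,:,::-1])
E
```

```text
schema error: expected keys claw, x, y, z, yaw
```

View pics/scene1.png

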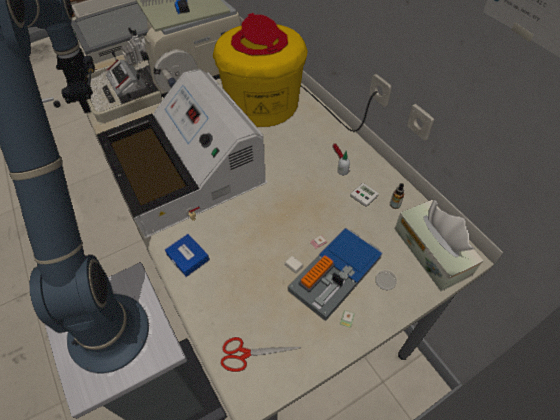

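The call was refused because every row needs all five keys. The picture still shows the start state, with the gripper at (75,85) beyond the bath.

```bash
python3 -m pendant '[{"x":0,"y":0,"z":-0.05,"yaw":0,"claw":0.8},{"x":0,"y":0,"z":-0.1,"yaw":0,"claw":0.6},{"x":-0.035,"y":-0.035,"z":-0.1,"yaw":8,"claw":0.47},{"x":-0.068,"y":-0.073,"z":-0.1,"yaw":16,"claw":0.47},{"x":-0.101,"y":-0.110,"z":-0.1,"yaw":24,"claw":0.47},{"x":-0.134,"y":-0.147,"z":-0.1,"yaw":32,"claw":0.47},{"x":-0.168,"y":-0.184,"z":-0.1,"yaw":40,"claw":0.47},{"x":-0.202,"y":-0.220,"z":-0.1,"yaw":48,"claw":0.47},{"x":-0.235,"y":-0.257,"z":-0.1,"yaw":56,"claw":0.47},{"x":-0.269,"y":-0.294,"z":-0.1,"yaw":64,"claw":0.47}]' ; python3 - <<'E'
from h import *
s=env.observe(); print(s["joint_positions"],s["wrist_force"])
E
```

```text
time: 1.25
ee_pos: [0.3706, 0.2817, 0.3397]
orientation: [3.141, -0.001, 1.716]
wrist_force: [1.2, 0.2, 0.5]
grip_width: 0.472
[-1.00316529  0.03025108  0.27206543  1.87855668 -0.00904214  1.23331143
 -0.58264397] [1.23689623 0.19269553 0.48027539]
```

```bash
python3 -m pendant '[{"x":-0.043,"y":0.013,"z":0,"yaw":8,"claw":0.47},{"x":-0.087,"y":0.026,"z":0,"yaw":16,"claw":0.47},{"x":-0.130,"y":0.038,"z":0,"yaw":24,"claw":0.47},{"x":-0.174,"y":0.051,"z":0,"yaw":32,"claw":0.47},{"x":-0.217,"y":0.064,"z":0,"yaw":40,"claw":0.47},{"x":-0.260,"y":0.077,"z":0,"yaw":48,"claw":0.47},{"x":-0.304,"y":0.090,"z":0.02,"yaw":56,"claw":0.47},{"x":-0.347,"y":0.102,"z":0.04,"yaw":64,"claw":0.47},{"x":-0.390,"y":0.115,"z":0.06,"yaw":72,"claw":0.47},{"x":-0.434,"y":0.128,"z":0.08,"yaw":80,"claw":0.47},{"x":-0.465,"y":0.137,"z":0.10,"yaw":82.6,"claw":0.47},{"x":-0.477,"y":0.141,"z":0.12,"yaw":82.6,"claw":0.47},{"x":-0.477,"y":0.141,"z":0.14,"yaw":82.6,"claw":0.47},{"x":-0.477,"y":0.141,"z":0.14,"yaw":82.6,"claw":0.47},{"x":-0.477,"y":0.141,"z":0.14,"yaw":82.6,"claw":0.47}]' ; python3 - <<'E'
from h import *
s=env.observe(); print(s["joint_positions"],s["wrist_force"],s["ee_pos"],s["orientation"])
d=snapshot("wrist"); cv2.imwrite("pics/wrist1.png",d["pixels"][:,:,::-1])
print(d["world_to_cam"])
d=snapshot("top"); cv2.imwrite("pics/top1.png",cv2.resize(d["pixels"][110:290,290:470,::-1],(600,600)))
E
```

```text
time: 2.75
ee_pos: [0.5814, -0.1664, 0.1997]
orientation: [-3.141, 0.0, 0.281]
wrist_force: [-0.3, 0.5, 0.0]
grip_width: 0.466
[-0.31628299  0.46191094  0.71992468  1.78298961 -0.35017463  1.02896752
 -0.75464376] [-0.28848057  0.5105346   0.00658819] [ 0.58143922 -0.16637269  0.19966487] [-3.14125800e+00  3.02435519e-04  2.80583698e-01]
[[ 2.76945083e-01 -9.60885620e-01  4.96702998e-04 -3.21665168e-01]
 [ 9.28861095e-01  2.67582606e-01 -2.56157401e-01 -4.73600616e-01]
 [ 2.46005054e-01  7.14029008e-02  9.66634956e-01 -4.82823897e-01]
 [ 0.00000000e+00  0.00000000e+00  0.00000000e+00  1.00000000e+00]]
```

View pics/wrist1.png

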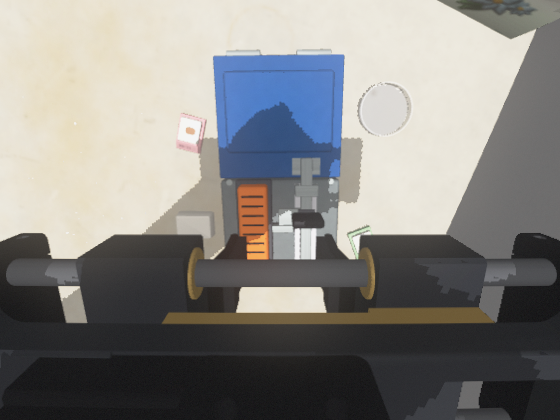

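View pics/top1.png

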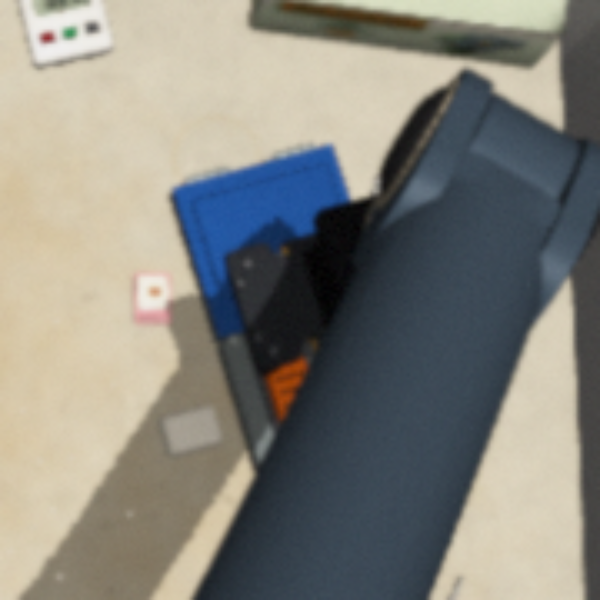

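The wrist view shows the lid with corners near (216,56), (343,56), (341,178) and (220,178). The catch is at (253,222) and the handle top at (307,220), both well aligned with the image axes. I'll refine the case pose from this view.

```bash
python3 - <<'E'
from h import *
d=snapshot("wrist"); p=d["pixels"]; hsv=cv2.cvtColor(p,cv2.COLOR_RGB2HSV)
cv2.imwrite("pics/wrist2.png",cv2.resize(p[40:270,170:400,::-1],(600,600),interpolation=cv2.INTER_CUBIC))
m=cv2.inRange(hsv,(100,120,15),(130,255,255)); m[:40]=0;m[200:]=0;m[:,:200]=0;m[:,360:]=0
m=cv2.morphologyEx(m,cv2.MORPH_CLOSE,np.ones((25,25)))
k=max(cv2.findContours(m,0,2)[0],key=cv2.contourArea); pts=k[:,0,:].astype(float)
W=onz(d,pts+0.0,.036)[:,:2]; r=cv2.minAreaRect((W*1000).astype(np.float32)); print("lid mm",r)
m=cv2.inRange(hsv,(3,150,60),(20,255,255)); m[:175]=0;m[240:]=0;m[:,:230]=0;m[:,275:]=0
m=cv2.morphologyEx(m,cv2.MORPH_CLOSE,np.ones((7,7)))
k=max(cv2.findContours(m,0,2)[0],key=cv2.contourArea); x,y,w,h=cv2.boundingRect(k); print("orange box",x,y,w,h)
cy=onz(d,[[x,y],[x+w-1,y],[x,y+h],[x+w-1,y+h]],.058); print(cy.round(4))
g=p[200:245,280:335].max(2); mm=(g<45).astype(np.uint8)
n,l,s,c=cv2.connectedComponentsWithStats(mm); 
for i in range(1,n):
  if s[i][4]>60: print("dark",s[i]+[280,200,0,0,0])
# predicted
o=(.600,-.162);yaw=.281
P=case2w([[0,65,.036],[0,-65,.036],[.122,.065,.036],[.122,-.065,.036],[-.004,.013,.058],[-.004,.043,.058],[-.035,-.012,.07],[-.035,-.044,.07],[-.045,-.012,.07],[-.045,-.044,.07]],o,yaw); P[:2]=case2w([[0,.065,.036],[0,-.065,.036]],o,yaw)
print(proj(d,P).round(1))
E
```

```text
lid mm ((658.1251220703125, -142.94920349121094), (117.7950439453125, 126.25595092773438), 16.37671661376953)
orange box 238 186 30 54
[[ 0.5851 -0.1218  0.058 ]
 [ 0.5931 -0.1497  0.058 ]
 [ 0.5292 -0.1357  0.058 ]
 [ 0.5377 -0.165   0.058 ]]
[[220.  179.4]
 [341.4 179.3]
 [213.7  54.8]
 [347.6  54.9]
 [267.7 186.8]
 [237.8 186.8]
 [292.9 219.9]
 [325.2 219.9]
 [292.8 229.5]
 [324.8 229.5]]
```

View pics/wrist2.png

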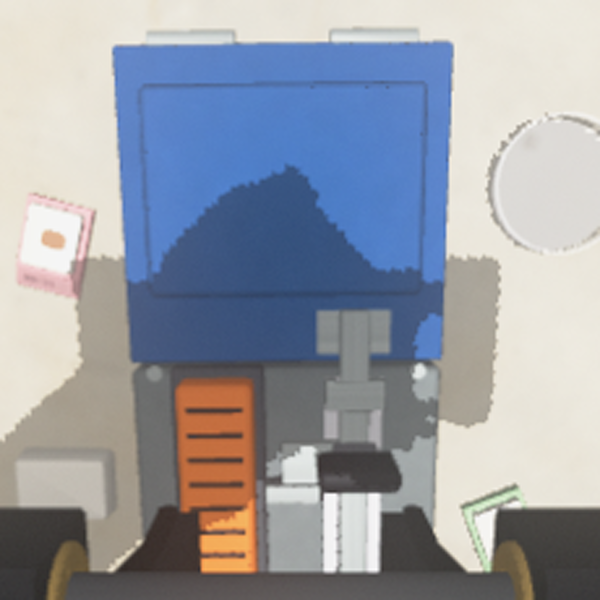

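Predicted and observed pixels agree to about 1 mm for the catch, handle and lid front edge, so the pose holds. I'll descend to just above the catch.

```bash
python3 -m pendant '[{"x":0,"y":0,"z":0.03,"yaw":0,"claw":0.47},{"x":0,"y":0,"z":0.06,"yaw":0,"claw":0.47},{"x":0,"y":0,"z":0.09,"yaw":0,"claw":0.47},{"x":0,"y":0,"z":0.11,"yaw":0,"claw":0.47},{"x":0,"y":0,"z":0.115,"yaw":0,"claw":0.47},{"x":0,"y":0,"z":0.115,"yaw":0,"claw":0.47}]' ; python3 - <<'E'
from h import *
s=env.observe(); print(s["joint_positions"],s["wrist_force"],s["ee_pos"],s["orientation"])
d=snapshot("wrist"); cv2.imwrite("pics/wrist3.png",d["pixels"][:,:,::-1])
d=snapshot("scene"); cv2.imwrite("pics/scene3.png",cv2.resize(d["pixels"][205:325,270:420,::-1],(750,600),interpolation=cv2.INTER_CUBIC))
E
```

```text
time: 3.5
ee_pos: [0.5817, -0.1664, 0.085]
orientation: [3.142, -0.0, 0.281]
wrist_force: [0.7, 0.7, 0.2]
grip_width: 0.475
[-0.24221858  0.59938654  0.62822851  1.87156652 -0.46999792  0.82200982
 -0.65933532] [0.65588005 0.65462255 0.21064054] [ 0.5817307  -0.16643434  0.08495196] [ 3.14156773e+00 -4.16318055e-04  2.80624745e-01]
```

View pics/wrist3.png

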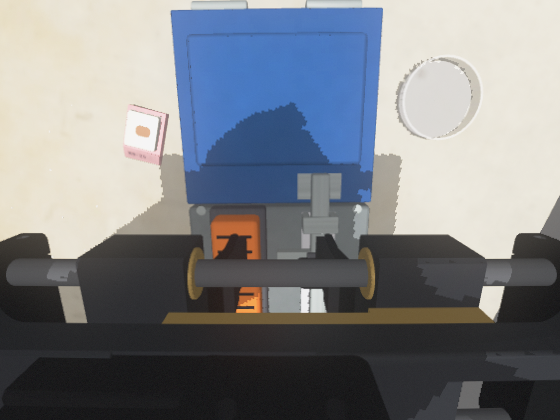

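View pics/scene3.png

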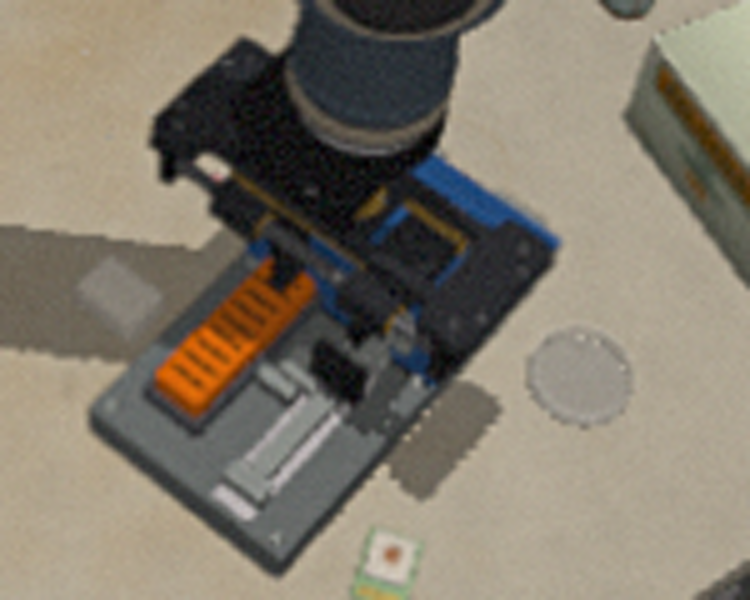

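The wrist view shows the left tip at (237,240) over the middle of the catch and the right tip at (328,240) over the bolt bar behind the handle. In the scene crop the tips sit at (285,270) and (370,325), with free space to the handle. Next I'll press the catch.

```bash
python3 -m pendant '[{"x":0,"y":0,"z":0.006,"yaw":0,"claw":0.47},{"x":0,"y":0,"z":0.010,"yaw":0,"claw":0.47},{"x":0,"y":0,"z":0.013,"yaw":0,"claw":0.47},{"x":0,"y":0,"z":0.016,"yaw":0,"claw":0.47},{"x":0,"y":0,"z":0.018,"yaw":0,"claw":0.47},{"x":0,"y":0,"z":0.018,"yaw":0,"claw":0.47},{"x":0,"y":0,"z":0.018,"yaw":0,"claw":0.47}]' ; python3 - <<'E'
from h import *
s=env.observe(); print(s["wrist_force"],s["ee_pos"],s["ft_torque"])
d=snapshot("wrist"); cv2.imwrite("pics/wrist4.png",d["pixels"][:,:,::-1])
E
```

```text
time: 4.3
ee_pos: [0.5819, -0.1667, 0.0669]
orientation: [3.141, -0.001, 0.28]
wrist_force: [1.0, 0.2, 5.2]
grip_width: 0.474
[1.00531162 0.22644717 5.17423598] [ 0.58192341 -0.16665612  0.06686614] [ 0.24166662  0.01845494 -0.01025005]
```

View pics/wrist4.png

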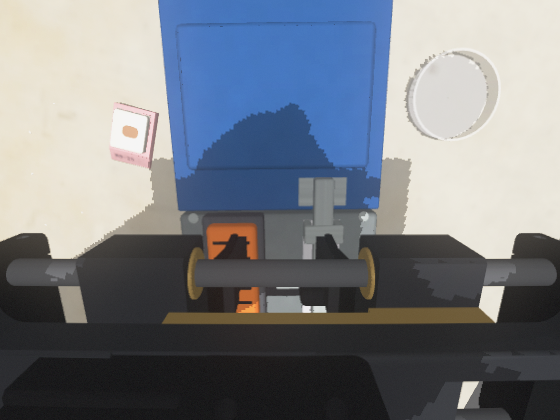

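The force of 5.2 N matches about 8 mm of press. I'll go 1 mm deeper, then draw the bolt.

```bash
python3 -m pendant '[{"x":0,"y":0,"z":0.001,"yaw":0,"claw":0.47},{"x":-0.003,"y":0,"z":0.001,"yaw":0,"claw":0.47},{"x":-0.006,"y":0,"z":0.001,"yaw":0,"claw":0.47},{"x":-0.009,"y":0,"z":0.001,"yaw":0,"claw":0.47},{"x":-0.012,"y":0,"z":0.001,"yaw":0,"claw":0.47},{"x":-0.014,"y":0,"z":0.001,"yaw":0,"claw":0.47},{"x":-0.014,"y":0,"z":0.001,"yaw":0,"claw":0.47}]' ; python3 - <<'E'
from h import *
s=env.observe(); print(s["wrist_force"],s["ee_pos"],s["ft_torque"])
E
```

```text
time: 5.05
ee_pos: [0.571, -0.1698, 0.0664]
orientation: [3.139, -0.006, 0.281]
wrist_force: [6.5, 1.6, 3.4]
grip_width: 0.468
[6.45210901 1.56223938 3.3742433 ] [ 0.57103601 -0.16981393  0.06638406] [ 0.48544566 -1.28474212  0.08396914]
```

```bash
python3 -m pendant '[{"x":-0.003,"y":0,"z":0,"yaw":0,"claw":0.47},{"x":-0.006,"y":0,"z":0,"yaw":0,"claw":0.47},{"x":-0.006,"y":0,"z":0,"yaw":0,"claw":0.47}]' ; python3 - <<'E'
from h import *
s=env.observe(); print(s["wrist_force"],s["ee_pos"],s["ft_torque"])
d=snapshot("scene"); cv2.imwrite("pics/scene5.png",cv2.resize(d["pixels"][205:325,270:420,::-1],(750,600),interpolation=cv2.INTER_CUBIC))
E
```

```text
time: 5.35
ee_pos: [0.5652, -0.1716, 0.0664]
orientation: [3.139, -0.006, 0.281]
wrist_force: [6.7, 1.4, 2.5]
grip_width: 0.471
[6.73239076 1.35261545 2.54008861] [ 0.56520856 -0.17156415  0.0664087 ] [ 0.37847315 -1.21873512  0.058307  ]
```

View pics/scene5.png

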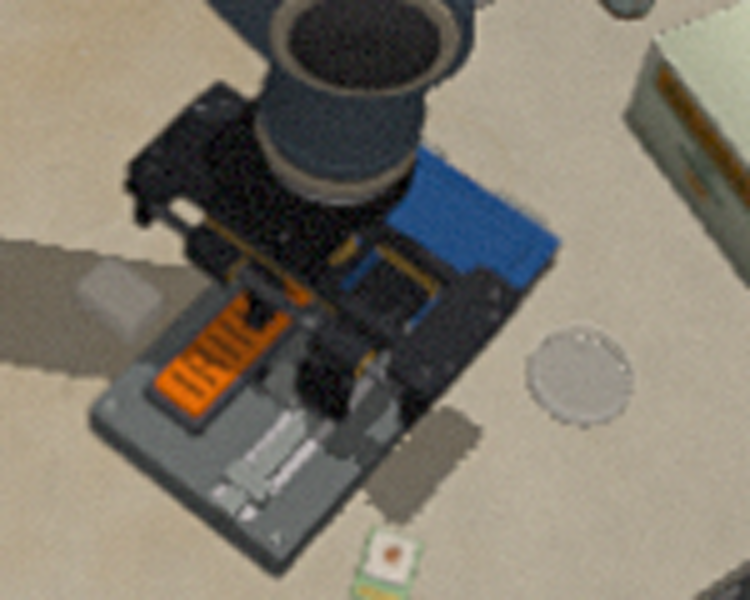

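The handle has moved to about (325,380) in the crop and the bar end now hides the front guide, so the bolt slides (about 10 mm) with the catch down. I'll continue.

```bash
python3 -m pendant '[{"x":-0.003,"y":0,"z":0,"yaw":0,"claw":0.47},{"x":-0.006,"y":0,"z":0,"yaw":0,"claw":0.47},{"x":-0.009,"y":0,"z":0,"yaw":0,"claw":0.47},{"x":-0.012,"y":0,"z":0,"yaw":0,"claw":0.47},{"x":-0.015,"y":0,"z":0,"yaw":0,"claw":0.47},{"x":-0.018,"y":0,"z":0,"yaw":0,"claw":0.47},{"x":-0.021,"y":0,"z":0,"yaw":0,"claw":0.47},{"x":-0.023,"y":0,"z":0,"yaw":0,"claw":0.47},{"x":-0.023,"y":0,"z":0,"yaw":0,"claw":0.47}]'
```

```text
time: 6.3
ee_pos: [0.5434, -0.1781, 0.0664]
orientation: [3.139, -0.006, 0.282]
wrist_force: [7.2, 0.9, 3.0]
grip_width: 0.47
```

```bash
python3 -m pendant '[{"x":-0.0015,"y":0,"z":0,"yaw":0,"claw":0.47},{"x":-0.003,"y":0,"z":0,"yaw":0,"claw":0.47},{"x":-0.004,"y":0,"z":0,"yaw":0,"claw":0.47},{"x":-0.004,"y":0,"z":0,"yaw":0,"claw":0.47}]'
```

```text
time: 6.7
ee_pos: [0.5431, -0.1781, 0.0667]
orientation: [3.137, -0.012, 0.284]
wrist_force: [13.1, 2.1, -2.9]
grip_width: 0.471
```

Force has doubled with no further motion, so the bolt is at its stop. I'll look before letting go.

```bash
python3 - <<'E'
from h import *
d=snapshot("scene"); cv2.imwrite("pics/scene6.png",cv2.resize(d["pixels"][205:325,270:420,::-1],(750,600),interpolation=cv2.INTER_CUBIC))
d=snapshot("wrist"); cv2.imwrite("pics/wrist6.png",d["pixels"][:,:,::-1])
E
```

```text
(no output)
```

View pics/scene6.png

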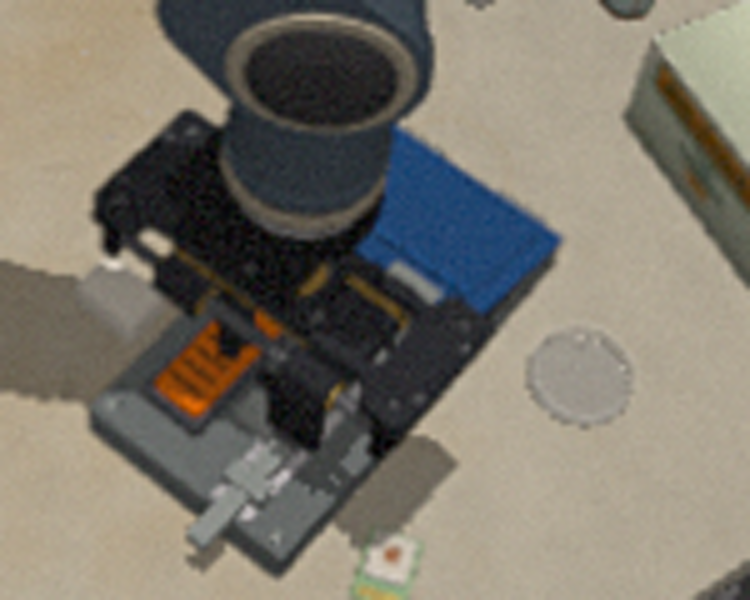

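View pics/wrist6.png

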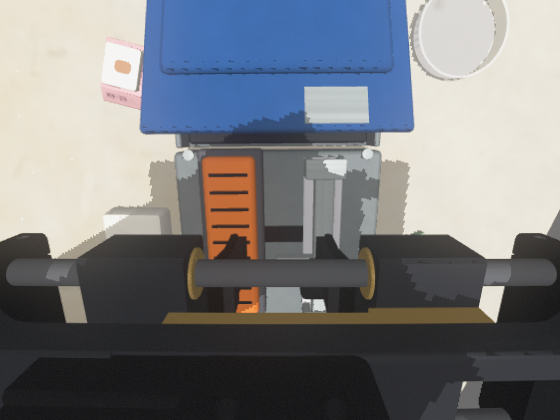

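The lid stands ajar: in the wrist view its front edge is raised at row 130 with a gap below. The bolt end protrudes at (215,515) in the scene crop. Now I'll back off the handle, lift and move clear.

```bash
python3 -m pendant '[{"x":0.003,"y":0,"z":0,"yaw":0,"claw":0.47},{"x":0.006,"y":0,"z":0,"yaw":0,"claw":0.47},{"x":0.009,"y":0,"z":0,"yaw":0,"claw":0.47},{"x":0.009,"y":0,"z":0,"yaw":0,"claw":0.47},{"x":0.009,"y":0,"z":-0.008,"yaw":0,"claw":0.47},{"x":0.009,"y":0,"z":-0.02,"yaw":0,"claw":0.47},{"x":0.009,"y":0,"z":-0.05,"yaw":0,"claw":0.47},{"x":0.009,"y":0,"z":-0.09,"yaw":0,"claw":0.47},{"x":0.009,"y":0,"z":-0.13,"yaw":0,"claw":0.47},{"x":0.009,"y":0,"z":-0.17,"yaw":0,"claw":0.47},{"x":0.009,"y":-0.04,"z":-0.2,"yaw":0,"claw":0.47},{"x":0.009,"y":-0.08,"z":-0.2,"yaw":0,"claw":0.47},{"x":0.009,"y":-0.12,"z":-0.2,"yaw":0,"claw":0.47},{"x":0.009,"y":-0.16,"z":-0.2,"yaw":0,"claw":0.47},{"x":0.009,"y":-0.20,"z":-0.2,"yaw":0,"claw":0.47},{"x":0.009,"y":-0.24,"z":-0.2,"yaw":0,"claw":0.47},{"x":0.009,"y":-0.24,"z":-0.2,"yaw":0,"claw":0.47},{"x":0.009,"y":-0.24,"z":-0.2,"yaw":0,"claw":0.47}]'; python3 - <<'E'
from h import *
d=snapshot("scene"); cv2.imwrite("pics/scene7.png",cv2.resize(d["pixels"][205:325,270:420,::-1],(750,600),interpolation=cv2.INTER_CUBIC))
d=snapshot("top"); cv2.imwrite("pics/top7.png",cv2.resize(d["pixels"][140:270,320:450,::-1],(600,600),interpolation=cv2.INTER_CUBIC))
E
```

```text
time: 8.6
ee_pos: [0.4777, 0.0541, 0.2656]
orientation: [-3.141, 0.001, 0.283]
wrist_force: [0.4, -0.7, -0.3]
grip_width: 0.469
```

View pics/scene7.png

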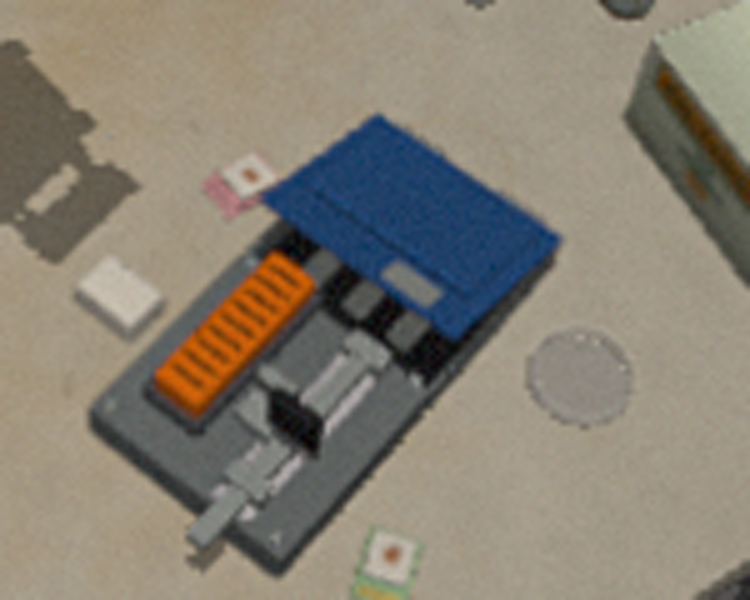

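View pics/top7.png

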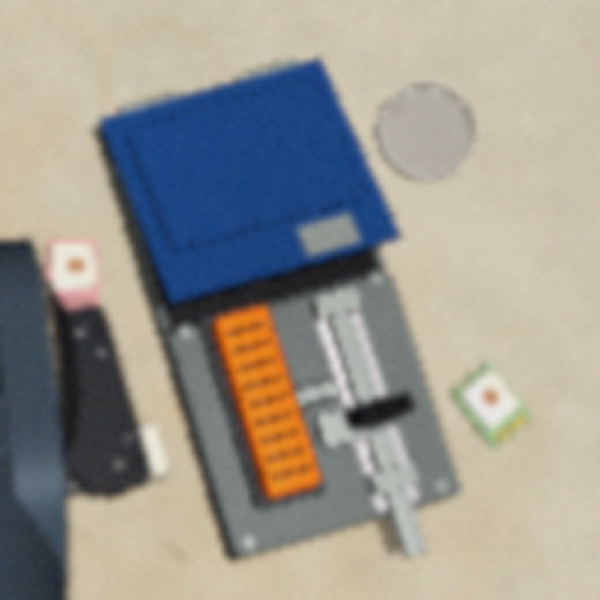

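The lid is ajar, and the catch's outline in the top crop (215–325, 305–500) matches the initial one. The handle is drawn at (380,412) and the loose items are unmoved. One numeric check before handing in.

```bash
python3 - <<'E'
from h import *
d=snapshot("top");p=d["pixels"];hsv=cv2.cvtColor(p,cv2.COLOR_RGB2HSV)
m=cv2.inRange(hsv,(5,150,80),(20,255,255));m[:140]=0;m[270:]=0;m[:,:360]=0;m[:,:][:,400:]=0
m=cv2.morphologyEx(m,cv2.MORPH_CLOSE,np.ones((5,5)))
print("catch now",cv2.minAreaRect(max(cv2.findContours(m,0,2)[0],key=cv2.contourArea)),"before (377.19,226.68) 41.1x12.9")
print("catch pixel shift if 11mm down",proj(d,[[.54,-.15,.058],[.54,-.15,.047]]).round(2))
old=cv2.imread("pics/top0.png")[:,:,::-1]
for n,i in(("old",old),("new",p)):
    g=(i[195:245,385:412].max(2)<40).astype(np.uint8); k,l,s,c=cv2.connectedComponentsWithStats(g); j=1+s[1:,4].argmax(); print(n,s[j],c[j]+[385,195],onz(d,[c[j]+[385,195]],.068).round(4))
E
```

```text
catch now ((377.0213317871094, 226.36834716796875), (41.75849914550781, 12.825824737548828), 72.6459732055664) before (377.19,226.68) 41.1x12.9
catch pixel shift if 11mm down [[378.22 227.27]
 [377.42 227.82]]
old [ 6 17 13  6 41] [397.29268293 214.80487805] [[ 0.5699 -0.1956  0.068 ]]
new [ 0  0 15  7 54] [391.96296296 198.11111111] [[ 0.6112 -0.1834  0.068 ]]
```

The handle blob pick landed on the lid gap. I'll recheck the handle with a tighter window, and the catch in the scene view, where height shows.

```bash
python3 - <<'E'
from h import *
d=snapshot("top");p=d["pixels"];old=cv2.imread("pics/top0.png")[:,:,::-1]
for n,i,y in(("old",old,205),("new",p,221)):
    g=(i[y:y+20,390:412].max(2)<60).astype(np.uint8); k,l,s,c=cv2.connectedComponentsWithStats(g); j=1+s[1:,4].argmax(); print(n,s[j],onz(d,[c[j]+[390,y]],.068).round(4))
d=snapshot("scene");new=d["pixels"];old=cv2.imread("pics/scene0.png")[:,:,::-1]
for i in(old,new):
    m=cv2.inRange(cv2.cvtColor(i,cv2.COLOR_RGB2HSV),(5,150,80),(20,255,255));m[:245]=0;m[300:]=0;m[:,:290]=0;m[:,345:]=0
    m=cv2.morphologyEx(m,cv2.MORPH_CLOSE,np.ones((5,5)));k=max(cv2.findContours(m,0,2)[0],key=cv2.contourArea);M=cv2.moments(k);print(M['m10']/M['m00'],M['m01']/M['m00'])
print(proj(d,[[.54,-.15,.058],[.54,-.15,.047]]).round(2))
E
```

```text
old [ 1  7 14  7 53] [[ 0.5699 -0.1957  0.068 ]]
new [ 6  5 13  6 49] [[ 0.5361 -0.2063  0.068 ]]
316.29340058848254 271.68053804119376
316.56913580246913 271.3362139917695
[[316.64 270.19]
 [316.36 272.29]]
```

```bash
python3 -c "
from workcell import env
print(env.observe()['time']); print(env.finish_job())"
```

```text
8.85
the job is handed in; nothing more can be done
None
```

The case is unlocked and the job is handed in at 8.85 s. I pressed the catch about 8–9 mm down with one fingertip. With it still down, I pushed the bolt handle back to its stop with the other fingertip. Then I backed off the handle, lifted and moved clear to the left.

**Last checks before handing in:**
- **Bolt:** the handle moved about 35.4 mm in the top view (full stroke 36 mm). The push force rose from about 7 to 13 N with no further motion.
- **Catch:** its outline in the scene view is within 0.5 px of where it started; fully down would shift it about 2 px, so it has sprung up.
- **Lid:** it stands ajar in both views.
- **Loose items:** by eye they lie where they were in both views; part of the wax block and pink cassette is hidden by the arm in the top view. I did not measure them.
- **Robot:** it touches nothing, with wrist force under 1 N.

**Checks that failed or disagreed:**
- My first handle measurement picked up the dark gap under the lid, so I repeated it with a tighter window.
- The bolt travel worked out from the tool position was about 33 mm, roughly 2–3 mm less than the camera value. I put that down to error in the case pose and give in the fingers.
- The first move command was refused because keys were missing, before anything moved.

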